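# Push the plate stop along the dish rack's rail into its last notch

### The arm

A 6-joint arm with a two-finger parallel gripper is mounted at the origin on the work surface. World frame = base frame: x ahead of the robot, y to its left, z up, the work surface at z = 0. Lengths are in m, angles in rad, forces in N, time in s.
With the tool pointing down it reaches from about 0.35 to 0.775 m from the base axis. Payload 5.5 kg.
Tool frame: the origin (TCP) lies midway between the tips of the shut fingers; the grasp point (between the pads) lies 19 mm behind it; z points along the fingers, y is the direction in which the jaws open and shut (so a half turn about z gives the same grasp; the last joint's range is limited). The gripper opens to 85 mm and grips with 20 to 120 N. Pads are 22 mm wide; open, the fingers measure 114 mm over their backs; the gripper's body (76 mm by 85 mm) begins 54 mm behind the grasp point. The pads swing forward as they close: fully open they stand 13 mm farther back than shut.
Start: joints at [-1.396, 0.313, 0.046, 1.304, 0, 1.431], TCP at [0.178, -0.547, 0.231] pointing down, gripper open.
Joint ranges: [-2.76, 2.76], [-0.86, 1.69], [-1.03, 1.26], [-2.2, 2.34], [-1.47, 1.5], [-3.14, 3.14]. Speed limits (rad/s): [2.57, 2.57, 3.14, 3.14, 3.14, 3.14].

### API

Orientations are given as a unit quaternion [w, x, y, z].
In Python, from workcell import env gives the robot as it stands.
- The arm moves only by the shell command python3 -m creep 'ROWS' [OPENING] [FORCE]. ROWS is JSON, a list of rows, each a list of 6 numbers: the shift along the tool's x, y, z in m, then the turn, a rotation vector about the tool's x, y, z in degrees. A call has exactly 8 rows; each row is the pose to reach, as a shift and turn from the pose commanded when the call began, along the tool's axes at that moment; what a row does not reach only later rows make up. A row lasts 1/10 s, in which the tool goes at most 50 mm and 8.59 degrees, less where a joint would pass 70% of its speed; a pose out of reach is approached as far as the arm can. A call with a gripper value outside its range is refused whole. OPENING is the finger opening in m, from 0 to 0.0854, set as the call begins (- or left out, the last holds). The fingers move at their own pace and stop on an object; FORCE is the grip in N (left out, the last holds). Time passes only in rows, so rows that repeat a pose let the fingers close, or fill a call up. It gives the time, the measured TCP pose, the force and the opening at its end, in the units of the state.
- env.get_state(): the state, without advancing time (a new reading comes with each control period).
- env.read_camera(name): name is "side" or "top" or "wrist"; returns (picture, depth): 400x640x3 uint8, blue, green, red; 400x640 float32, m along the optical axis (not along the pixel's ray), 0 where there is no reading.
- env.camera_params(name): a dict with "fx", "fy", "cx", "cy" (pixels), "k1" (the pictures are not rectified: a ray, as slopes to the right and down, at radius r is drawn at 1 + k1 r^2 times it, then the intrinsics apply), "position" and "orientation" of the camera in the world. Camera axes: x right, y up, looking along -z (the intrinsics and any distortion apply to the point x, -y, -z); pixel columns grow to the right and rows downward; lengths in m; the calibration is good to about 2 mm. A picture is of the moment at which its call begins: read the wrist's pose just before it. camera_params takes no time and is no camera call; for the wrist camera it gives the pose at the moment of the call.
- env.hand_in(): hands the job in, once; it reports no verdict.
The state is a dict: "clock": time; "joint_pos": joint angles; "qvel": joint speeds; "tau": joint torques, N m; "tcp_pos": TCP position; "orientation": TCP orientation; "wrist_force": force on the tool from outside, world axes, zero at the start; "ft_torque": the same for the moment, N m; "finger_gap": finger opening in m.
Only numpy, scipy, OpenCV 4.12 (cv2) and the standard library are available. Lean on these libraries where they do the work, as an engineer would, in place of code of your own. Each camera call takes 0.05 s, during which the arm holds its last target. There are 200 camera calls.

### The job

Push the steel plate stop along the dish rack's rail towards the plates until it clicks into the last notch, the one nearest the plates, and leave it seated there with the hand clear. Push gently with the fingertips against the outside of its upright tab, without pinching it or lifting it, and do not shove it on past that notch. Leave the plates and everything else where they stand.

Things in the scene. Friction and masses are not known exactly. Their poses are not given: they have to be found in the camera images.
- rack: Grey plastic dish rack fixed to the table, 270 mm deep (its x, away from the robot when its yaw is 0) by 440 mm long (its y); origin at the table surface. Along its near edge, 155 mm from the origin towards the robot (its x = -0.155), runs a straight aluminium-topped rail parallel to the rack's y axis, 20 mm wide, its top 50 mm above the table. Four plates stand upright in slots in the +y half.
- tab (a point): Centre of the stop's push tab: an upright steel plate 60 mm wide (rack x), 84 mm tall (z, from 81 to 165 mm above the table) and 8 mm thick (rack y, the direction of travel), standing square across the rail on its carriage. It moves with the stop. The free face to push is the one looking to the rack's -y; the space behind it over the rail is empty. The carriage below it reaches 18 mm to either side along the rail and up to 81 mm above the table.
- stop: The plate stop: the push tab plus a steel wire frame that reaches 190 mm from the rail over the rack, thin along the rail. 250 g; origin on the rail line at the tab's foot, 81 mm above the table; its axes are the rack's. It only stands in the carriage's socket and would come up if lifted. Sliding along the rail takes about 1 N, pushing out of a notch about 7 N.
- carriage (a joint): Travel of the stop and its carriage along the rail, m: 0 at the -y end, growing along the rack's +y towards the plates, 0.200 at the far end of travel. 0.080 is the centre of the first notch, 0.165 the centre of the last notch. The stop meets the nearest plate at about 0.199. It starts between 0 and 0.125.
- roller (a joint): Drop of the carriage's sprung roller (26 mm across), m: about 0 while it rides on the top of the rail, about 0.005 when it has dropped home into a notch. On falling in, the push force dips to nothing and the carriage is pulled to the notch's centre from up to about 5 mm to either side; then the force rises again.
- notch_first (a point): Centre, at the height of the rail's top, of the first of the rail's two notches: an 18 mm wide gap in the aluminium strip, farther from the plates (rack y = -0.085).
- notch_last (a point): The same for the last notch, the one nearest the plates (rack y = 0, 85 mm beyond the first notch, 38 mm before the first plate). The stop belongs here: the tab's centre is then straight above this point.
- plate0: White dinner plate, 200 mm across, 8 mm thick, loose, standing upright across the rack (its flat faces look along rack y) at rack y = 42 mm, its centre 117 mm above the table and 30 mm beyond the rack's origin in x; origin under it, at the bottom of the rim. Leave it alone.
- plate1: White dinner plate, 200 mm across, 8 mm thick, loose, standing upright across the rack (its flat faces look along rack y) at rack y = 77 mm, its centre 117 mm above the table and 30 mm beyond the rack's origin in x; origin under it, at the bottom of the rim. Leave it alone.
- plate2: White dinner plate, 200 mm across, 8 mm thick, loose, standing upright across the rack (its flat faces look along rack y) at rack y = 112 mm, its centre 117 mm above the table and 30 mm beyond the rack's origin in x; origin under it, at the bottom of the rim. Leave it alone.
- plate3: White dinner plate, 200 mm across, 8 mm thick, loose, standing upright across the rack (its flat faces look along rack y) at rack y = 147 mm, its centre 117 mm above the table and 30 mm beyond the rack's origin in x; origin under it, at the bottom of the rim. Leave it alone.
- cutlery_cup: Loose steel cup 68 mm wide, 110 mm tall, with cutlery to 200 mm, standing in the far -y corner of the rack; origin under its centre. Leave it alone.
- colander: Loose steel colander 220 mm across, 95 mm tall, on the table to the left; origin under its centre. Leave it alone.
- salad_bowl: Loose white ceramic bowl 230 mm across, 85 mm tall, on the table to the right; origin under its centre. Leave it alone.
- pot_holder: Loose red silicone pot holder, 130 mm square, 10 mm thick, flat on the table in front of the rack; origin under its centre. Leave it alone.
- salt_jar: Loose glass salt jar 48 mm wide, 85 mm tall, on the table about 80 mm in front of the rail; origin under its centre. Leave it alone.

How it is judged:
At the end, for the whole second after the job is handed in: The stop's carriage is within 4 mm of the centre of the last notch (travel 0.161 to 0.169), its roller has dropped more than 3.5 mm, it is at rest and the stop stands down in its socket (raised less than 4 mm); the plates and all other loose things are within 15 mm of where they stood (value of joint carriage between 0.161 and 0.169 m and value of joint roller above 0.0035 m and not (velocity of joint carriage above 0.005 m/s or velocity of joint carriage below -0.005 m/s) and z of stop in the frame of rack below 0.085 m and distance of each of plate0, plate1, plate2, plate3, cutlery_cup, colander, salad_bowl, pot_holder, salt_jar from where it was at the start of the episode below 0.015 m); the robot touches nothing.
It fails at once if the stop is lifted more than 10 mm in its socket (z of stop in the frame of rack above 0.091 m).
It fails at once if the hand pinches or shoves the stop with more than 25 N (contact force between any of the fingers, the arm and stop above 25 N).
It fails at once if the stop is pushed more than 15 mm past the last notch (value of joint carriage above 0.18 m).
It fails at once if a plate or another loose thing is moved more than 15 mm, lifted or knocked over (distance of any of plate0, plate1, plate2, plate3, cutlery_cup, colander, salad_bowl, pot_holder, salt_jar from where it was at the start of the episode above 0.015 m or angle between any of plate0, plate1, plate2, plate3, cutlery_cup, colander, salad_bowl, pot_holder, salt_jar's own z axis and vertical above 0.35 rad).
It also fails if it takes over 51 s, if anything falls off the work surface, if the arm or the gripper's body presses on something with over 40 N, if the wrist force passes 120 N, or if a joint passes its speed limit or range.

## Working session

There is one attempt and no reset: what is moved stays moved. The work goes in short steps, Python scripts to look and compute and a shell command to move; the robot and the scene stay as the last step left them, time stands still between calls to the robot, and variables do not carry over. Pictures are saved under pics/ and viewed, about 8 in all and at most 12, crops included, and the job is handed in when it is done.

```bash
mkdir -p pics; cat > h.py <<'E'
import numpy as np, cv2
from workcell import env
from scipy.spatial.transform import Rotation as R
def q(o): return R.from_quat([o[1],o[2],o[3],o[0]])
def cloud(name):
    p=env.camera_params(name); im,d=env.read_camera(name)
    K=np.array([[p['fx'],0,p['cx']],[0,p['fy'],p['cy']],[0,0,1.]])
    v,u=np.mgrid[:400,:640]
    uv=np.stack([u,v],-1).reshape(-1,1,2).astype(np.float64)
    s=cv2.undistortPoints(uv,K,np.array([p['k1'],0,0,0.])).reshape(400,640,2)
    c=np.stack([s[...,0]*d,-s[...,1]*d,-d],-1)
    w=c@q(p['orientation']).as_matrix().T+p['position']
    w[d==0]=np.nan
    return im,d,w
E
python3 - <<'E'
from h import *
for n in('side','top'):
    im,d,w=cloud(n); cv2.imwrite(f'pics/{n}0.png',im); np.savez(f'{n}0.npz',im=im,d=d,w=w)
    p=env.camera_params(n); print(n,p)
print(env.get_state())
E
```

```text
side {'fx': 415.34389204711863, 'fy': 415.34389204711863, 'cx': 315.9135004132551, 'cy': 200.8912334169321, 'k1': -0.02307230273279403, 'position': array([0.30472324, 0.97787406, 0.89533927]), 'orientation': array([-0.13889004, -0.06676258,  0.43477033,  0.88725818])}
top {'fx': 504.7890591033747, 'fy': 504.7890591033747, 'cx': 319.37018846621226, 'cy': 196.96603705957838, 'k1': -0.12810724558455805, 'position': array([0.41282364, 0.02101827, 1.97829172]), 'orientation': array([-0.69884311, -0.03886954,  0.03613903,  0.71330318])}
{'clock': 0.1, 'joint_pos': array([-1.39561850e+00,  3.13932935e-01,  4.51242874e-02,  1.30358289e+00,
       -3.08408157e-05,  1.43119957e+00]), 'qvel': array([-8.32993727e-04, -2.80721348e-03,  1.35491954e-03, -2.98716194e-04,
        3.67560305e-05, -1.12690853e-04]), 'tau': array([ 2.77545420e-03, -4.81724167e+01,  2.99244189e+01,  1.26140282e-02,
       -1.26677937e-04, -2.03814118e-06]), 'tcp_pos': array([ 0.17792869, -0.54632246,  0.23050665]), 'orientation': array([-7.97204930e-04,  9.87639849e-01,  1.56738294e-01, -2.96070427e-05]), 'wrist_force': array([-0.16525409, -0.43142872,  0.59602744]), 'ft_torque': array([-0.01160841,  0.02429779,  0.01972512]), 'finger_gap': 0.0857194447402732}
```

View pics/top0.png

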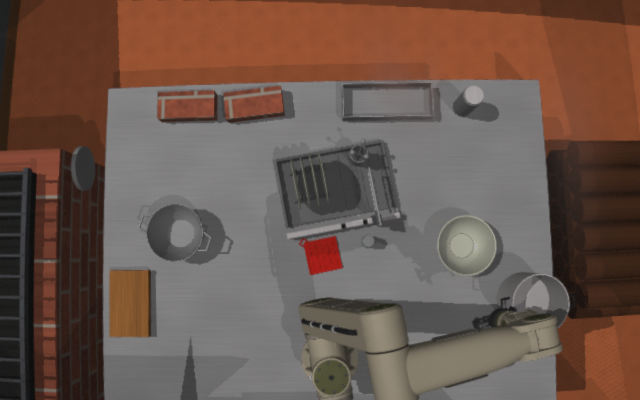

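View pics/side0.png

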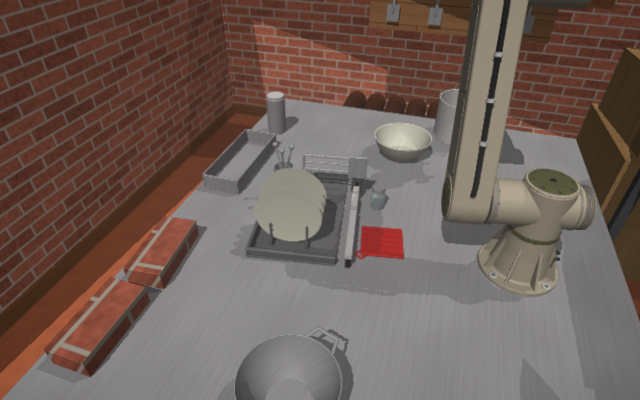

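Top view: the rack is centred near (337,188) and turned about 10°. Its rail runs from (288,234) to (400,213), with dark notch gaps near (343,226) and (365,222). The stop's wire frame is at about (372,195), the salt jar at (372,241). The side view shows the tab at (357,168). I'll enlarge the rail.

```bash
python3 - <<'E'
from h import *
a=np.load('top0.npz'); im,w=a['im'],a['w']
c=cv2.resize(im[195:255,275:415],None,fx=5.6,fy=5.6,interpolation=cv2.INTER_CUBIC)
b=np.load('side0.npz'); c2=cv2.resize(b['im'][145:275,300:410],None,fx=4,fy=4,interpolation=cv2.INTER_CUBIC)
o=np.zeros((590,784,3),np.uint8); o[:336]=c; o2=cv2.resize(c2,(215,254)); o[336:]=0; o[336:590,:215]=o2
cv2.imwrite('pics/crop.png',o)
for u,v in[(290,234),(310,231),(343,226),(352,224),(365,222),(372,220),(378,218),(383,215),(390,214),(398,212)]: print(u,v,w[v,u].round(3),im[v,u])
# rail top: bright, z~.05
m=(abs(w[...,2]-.05)<.008)&(im.min(-1)>140)
v,u=np.nonzero(m); s=(v>200)&(v<250)&(u>270)&(u<410); P=w[v[s],u[s]]
print(len(P),P.min(0),P.max(0)); 
W=b['w']; v,u=np.nonzero((W[...,2]>.09)&(W[...,2]<.2)); s=(u>335)&(u<372)&(v>140)&(v<195)
Q=W[v[s],u[s]];print(len(Q)); print(np.c_[u[s],v[s],Q.round(3)][::12])
E
```

```text
290 234 [0.478 0.141 0.063] [151 152 155]
310 231 [0.488 0.065 0.058] [149 149 153]
343 226 [ 0.506 -0.062  0.037] [21 23 22]
352 224 [ 0.512 -0.096  0.046] [148 148 152]
365 222 [ 0.519 -0.147  0.035] [27 27 30]
372 220 [ 0.525 -0.173  0.05 ] [96 95 98]
378 218 [ 0.526 -0.184  0.157] [98 98 99]
383 215 [ 0.544 -0.216  0.049] [111 111 113]
390 214 [ 0.548 -0.245  0.036] [106 106 109]
398 212 [ 0.554 -0.274  0.05 ] [126 126 129]
280 [ 0.46693093 -0.27478364  0.04204071] [0.55071492 0.15327307 0.05788795]
433
[[ 3.36e+02  1.56e+02  6.00e-01 -1.71e-01  1.66e-01]
 [ 3.55e+02  1.56e+02  5.39e-01 -1.86e-01  1.69e-01]
 [ 3.45e+02  1.57e+02  5.72e-01 -1.81e-01  1.61e-01]
 [ 3.57e+02  1.57e+02  5.32e-01 -1.84e-01  1.67e-01]
 [ 3.42e+02  1.58e+02  5.80e-01 -1.75e-01  1.60e-01]
 [ 3.54e+02  1.58e+02  5.42e-01 -1.86e-01  1.61e-01]
 [ 3.66e+02  1.58e+02  5.03e-01 -1.94e-01  1.63e-01]
 [ 3.60e+02  1.59e+02  5.21e-01 -1.82e-01  1.63e-01]
 [ 3.54e+02  1.60e+02  5.41e-01 -1.86e-01  1.53e-01]
 [ 3.66e+02  1.60e+02  5.01e-01 -1.88e-01  1.59e-01]
 [ 3.60e+02  1.61e+02  5.21e-01 -1.88e-01  1.51e-01]
 [ 3
[... 674 characters left out ...]
 1.22e-01]
 [ 3.36e+02  1.70e+02  6.00e-01 -1.76e-01  1.07e-01]
 [ 3.48e+02  1.70e+02  5.59e-01 -1.82e-01  1.11e-01]
 [ 3.60e+02  1.70e+02  5.18e-01 -1.86e-01  1.17e-01]
 [ 3.42e+02  1.71e+02  5.79e-01 -1.80e-01  1.05e-01]
 [ 3.54e+02  1.71e+02  5.39e-01 -1.90e-01  1.07e-01]
 [ 3.47e+02  1.72e+02  5.62e-01 -1.84e-01  1.01e-01]
 [ 3.59e+02  1.72e+02  5.22e-01 -1.88e-01  1.07e-01]
 [ 3.53e+02  1.73e+02  5.42e-01 -1.88e-01  9.90e-02]
 [ 3.65e+02  1.73e+02  5.01e-01 -1.89e-01  1.07e-01]
 [ 3.59e+02  1.74e+02  5.21e-01 -1.87e-01  1.00e-01]
 [ 3.55e+02  1.75e+02  5.34e-01 -1.83e-01  9.60e-02]
 [ 3.51e+02  1.76e+02  5.47e-01 -1.80e-01  9.00e-02]
 [ 3.64e+02  1.77e+02  5.03e-01 -1.87e-01  9.10e-02]]
```

View pics/crop.png

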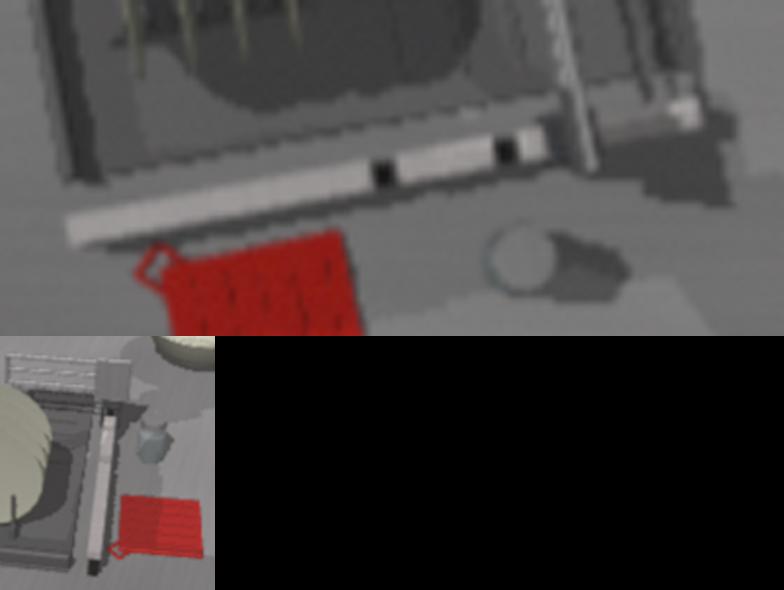

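The crop shows the dark notches at full-image (343.5,226) and (365.4,221.8), with the tab edge-on at about (378,219). The space behind it over the rail is empty. I'll measure the rail axis, the notches and the tab.

```bash
cat >> h.py <<'E'
def ray(name,u,v,z):
    p=env.camera_params(name)
    K=np.array([[p['fx'],0,p['cx']],[0,p['fy'],p['cy']],[0,0,1.]])
    s=cv2.undistortPoints(np.array([[[u,v]]],float),K,np.array([p['k1'],0,0,0.])).ravel()
    d=q(p['orientation']).apply([s[0],-s[1],-1]); o=np.array(p['position'])
    return o+d*(z-o[2])/d[2]
E
python3 - <<'E'
from h import *
a=np.load('top0.npz'); im,w=a['im'],a['w']
g=im.max(-1).astype(float)
# strip pixels
m=np.zeros((400,640),np.uint8); m[205:240,285:402]=(im.min(-1)[205:240,285:402]>135)
m[:, 374:]=0
v,u=np.nonzero(m); P=np.array([ray('top',a_,b_,.05) for a_,b_ in zip(u,v)])[:,:2]
c=np.median(P,0); 
r=cv2.fitLine(P.astype(np.float32),cv2.DIST_HUBER,0,.01,.01).ravel(); d=r[:2]*np.sign(r[1]); n=np.array([d[1],-d[0]]); c=r[2:]
print('dir',d,'yaw',np.degrees(np.arctan2(-d[0],d[1])),'c',c,'across',np.ptp((P-c)@n),'along',((P-c)@d).min(),((P-c)@d).max())
N=[]
for u0 in(343,365):
    vv,uu=np.mgrid[219:230,u0-5:u0+6]; k=np.clip(80-g[vv,uu],0,None)
    if 1:
        U,V=(uu*k).sum()/k.sum(),(vv*k).sum()/k.sum(); X=ray('top',U,V,.05); N.append(X[:2]); print('notch',U,V,X.round(4))
N=np.array(N); print('spacing',np.linalg.norm(N[0]-N[1]), 'offs across',(N-c)@n)
last=N[0]
for nm in('top','side'):
    b=np.load(nm+'0.npz'); W=b['w']; s=(W[...,2]>.09)&(W[...,2]<.18)
    al=(W[...,:2]-last)@d; ac=(W[...,:2]-last)@n
    s&=(abs(ac)<.04)&(al<-.02)&(al>-.25)
    print(nm,s.sum(),'along',np.percentile(al[s],[5,25,50,75,95]).round(4),'across',np.percentile(ac[s],[2,98]).round(4),'z',np.percentile(W[s][:,2],[2,98]).round(3))
    if nm=='top': v,u=np.nonzero(s); print(np.c_[u,v].min(0),np.c_[u,v].max(0))
E
```

```text
dir [-0.16804425  0.98577946] yaw 9.674128 c [0.4975097  0.00603589] across 0.01876670168748206 along -0.17839036816470993 0.14994307692380557
notch 343.4760563380282 226.46478873239437 [ 0.5031 -0.0634  0.05  ]
notch 365.0036674816626 223.04523227383862 [ 0.5144 -0.1461  0.05  ]
spacing 0.08344940406316713 offs across [-0.00614735 -0.00889558]
top 78 along [-0.1296 -0.1269 -0.124  -0.1235 -0.1226] across [-0.0222  0.0377] z [0.094 0.175]
[375 208] [381 225]
side 370 along [-0.1291 -0.1267 -0.1249 -0.1233 -0.1207] across [-0.0231  0.0361] z [0.091 0.167]
```

```bash
cat >> h.py <<'E'
d=np.array([-.16804,.98578]); n=np.array([d[1],-d[0]]); c=np.array([.49751,.00604]); 
LAST=c+d*((np.array([.5031,-.0634])-c)@d)     # notch_last on rail line
def where():
    s=env.get_state(); p=s['tcp_pos']; r=q(s['orientation']).as_matrix()
    print('t',round(s['clock'],2),'along',((p[:2]-LAST)@d).round(4),'across',((p[:2]-LAST)@n).round(4),'z',p[2].round(4),
     'F along/across/z',(s['wrist_force'][:2]@d).round(2),(s['wrist_force'][:2]@n).round(2),s['wrist_force'][2].round(2),'xang',np.degrees(np.arctan2(r[1,0],r[0,0])).round(2),'j',s['joint_pos'].round(2))
    return p,r
def goal(al,z,ac=0):
    p,r=where(); t=np.r_[LAST+d*al+n*ac,z]; print('shift tool',(r.T@(t-p)).round(4))
    want=np.c_[np.r_[d,0],np.r_[n,0],[0,0,-1.]]   # x=d, y=n, z down
    print('turn',np.degrees(R.from_matrix(r.T@want).as_rotvec()).round(2), 'target',t.round(4))
E
python3 -c "
from h import *
print(LAST); goal(-.2,.231)"
```

```text
[ 0.50917062 -0.06236515]
t 0.1 along -0.4214 across -0.4079 z 0.2305 F along/across/z -0.4 -0.24 0.6 xang 18.04 j [-1.4   0.31  0.05  1.3  -0.    1.43]
shift tool [ 4.357e-01 -1.598e-01 -2.000e-04]
turn [-7.000e-02 -7.000e-02 -8.164e+01] target [ 0.5428 -0.2595  0.231 ]
```

```bash
python3 -m creep '[[0.02,-0.008,0,0,0,-5],[0.05,-0.02,0,0,0,-10],[0.08,-0.03,0,0,0,-15],[0.11,-0.04,0,0,0,-20],[0.14,-0.05,0,0,0,-26],[0.17,-0.06,0,0,0,-31],[0.2,-0.07,0,0,0,-36],[0.22,-0.08,0,0,0,-41]]' 0 20; python3 -c "
from h import *
goal(-.2,.231)"
```

```text
clock: 0.9
tcp_pos: [0.3638, -0.4012, 0.2309]
orientation: [-0.0, 0.869, 0.495, 0.0]
wrist_force: [-0.2, 0.7, 0.2]
finger_gap: -0.0
t 0.9 along -0.3096 across -0.2003 z 0.2309 F along/across/z 0.74 -0.12 0.16 xang 59.32 j [-0.98  0.25 -0.04  1.28  0.    1.12]
shift tool [ 2.132e-01  8.160e-02 -1.000e-04]
turn [-2.000e-02 -4.000e-02 -4.036e+01] target [ 0.5428 -0.2595  0.231 ]
```

```bash
python3 -m creep '[[0.03,0.01,0,0,0,-5],[0.06,0.02,0,0,0,-10],[0.09,0.03,0,0,0,-15],[0.12,0.045,0,0,0,-20],[0.15,0.057,0,0,0,-26],[0.18,0.069,0,0,0,-31],[0.2,0.077,0,0,0,-36],[0.213,0.082,0,0,0,-40.4]]' ; python3 -c "
from h import *
goal(-.19,.115)
im,_=env.read_camera('side'); cv2.imwrite('pics/s1.png',cv2.resize(im[60:260,260:460],None,fx=3,fy=3))"
```

```text
clock: 1.7
tcp_pos: [0.5434, -0.2606, 0.2306]
orientation: [-0.001, 0.645, 0.765, 0.0]
wrist_force: [-0.5, -0.3, 0.3]
finger_gap: -0.0003
t 1.7 along -0.2012 across 0.0005 z 0.2306 F along/across/z -0.21 -0.55 0.31 xang 99.73 j [-0.58  0.37  0.12  1.33  0.    0.82]
shift tool [ 0.0111 -0.0004  0.1156]
turn [-0.04 -0.05  0.06] target [ 0.5411 -0.2497  0.115 ]
```

View pics/s1.png

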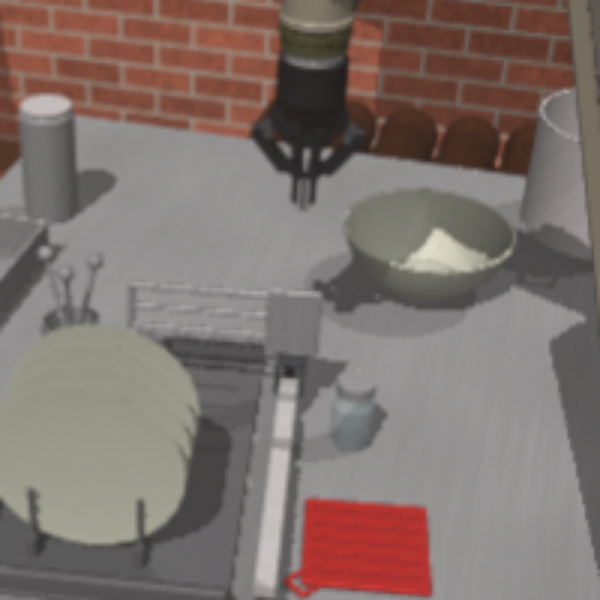

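The closed fingers hang over the rail line, behind the tab at crop (295,320). Nothing is in the way, so I'm descending.

```bash
python3 -m creep '[[0.002,0,0.01,0,0,0],[0.004,0,0.03,0,0,0],[0.006,0,0.05,0,0,0],[0.008,0,0.07,0,0,0],[0.01,0,0.09,0,0,0],[0.011,0,0.105,0,0,0],[0.011,0,0.116,0,0,0],[0.011,0,0.116,0,0,0]]' ; python3 -c "
from h import *
goal(-.15,.115)"
```

```text
clock: 2.55
tcp_pos: [0.5386, -0.251, 0.1131]
orientation: [-0.002, 0.647, 0.762, -0.0]
wrist_force: [0.3, -0.6, -0.3]
finger_gap: 0.0001
t 2.55 along -0.1909 across -0.0027 z 0.1131 F along/across/z -0.67 0.19 -0.26 xang 99.32 j [-0.57  0.41 -0.11  1.06 -0.    0.84]
shift tool [ 0.041   0.0024 -0.0018]
turn [-0.17 -0.14 -0.35] target [ 0.5344 -0.2102  0.115 ]
```

```bash
python3 -m creep '[[0.006,0.001,0,0,0,0],[0.013,0.002,0,0,0,0],[0.02,0.002,0,0,0,0],[0.026,0.002,0,0,0,0],[0.031,0.002,0,0,0,0],[0.035,0.002,0,0,0,0],[0.038,0.002,0,0,0,0],[0.038,0.002,0,0,0,0]]' ; python3 -c "
from h import *
where()"
python3 -m creep '[[0.001,0,0,0,0,0],[0.002,0,0,0,0,0],[0.003,0,0,0,0,0],[0.004,0,0,0,0,0],[0.005,0,0,0,0,0],[0.006,0,0,0,0,0],[0.007,0,0,0,0,0],[0.008,0,0,0,0,0]]' ; python3 -c "
from h import *
where()"
```

```text
clock: 3.35
tcp_pos: [0.5362, -0.2131, 0.1153]
orientation: [-0.0, 0.646, 0.763, -0.0]
wrist_force: [0.3, -0.7, -0.6]
finger_gap: -0.0002
t 3.35 along -0.1531 across 0.0014 z 0.1153 F along/across/z -0.76 0.18 -0.63 xang 99.46 j [-0.52  0.38 -0.16  1.04 -0.    0.89]
clock: 4.15
tcp_pos: [0.535, -0.2055, 0.1153]
orientation: [0.0, 0.647, 0.763, -0.0]
wrist_force: [0.1, 0.3, 0.2]
finger_gap: -0.0003
t 4.15 along -0.1454 across 0.0014 z 0.1153 F along/across/z 0.32 0.18 0.21 xang 99.44 j [-0.51  0.37 -0.17  1.04 -0.    0.9 ]
```

```bash
cat >> h.py <<'E'
def tab(nm='side'):
    im,_,W=cloud(nm); s=(W[...,2]>.095)&(W[...,2]<.155)
    al=(W[...,:2]-LAST)@d; ac=(W[...,:2]-LAST)@n
    s&=(ac>.017)&(ac<.032)&(al<.025)&(al>-.25)
    s2=(W[...,2]>.095)&(W[...,2]<.155)&(ac<-.017)&(ac>-.032)&(al<.025)&(al>-.25)
    print('tab',nm,s.sum(),s2.sum(),np.median(al[s]).round(4),np.median(al[s2]).round(4)); return im
E
python3 -m creep '[[0.002,0,0,0,0,0],[0.004,0,0,0,0,0],[0.006,0,0,0,0,0],[0.008,0,0,0,0,0],[0.01,0,0,0,0,0],[0.012,0,0,0,0,0],[0.014,0,0,0,0,0],[0.016,0,0,0,0,0]]' ; python3 -c "
from h import *
where();tab()
s=np.load('side0.npz')
"
```

```text
clock: 4.95
tcp_pos: [0.5324, -0.1897, 0.1153]
orientation: [0.0, 0.647, 0.763, -0.0]
wrist_force: [0.9, -2.3, 0.5]
finger_gap: -0.0002
t 4.95 along -0.1294 across 0.0015 z 0.1153 F along/across/z -2.41 0.45 0.51 xang 99.44 j [-0.48  0.35 -0.19  1.03 -0.    0.92]
tab side 57 64 -0.1113 -0.1104
```

Contact confirmed at -2.4 N, and the tab has moved. Its centre is at about TCP+14.5 mm, which matches the finger and tab sizes. Pushing on through the first notch.

```bash
python3 -m creep '[[0.002,0,0,0,0,0],[0.004,0,0,0,0,0],[0.006,0,0,0,0,0],[0.008,0,0,0,0,0],[0.01,0,0,0,0,0],[0.012,0,0,0,0,0],[0.014,0,0,0,0,0],[0.016,0,0,0,0,0]]' >/dev/null; python3 -c "
from h import *
where()"
python3 -m creep '[[0.002,0,0,0,0,0],[0.004,0,0,0,0,0],[0.006,0,0,0,0,0],[0.008,0,0,0,0,0],[0.01,0,0,0,0,0],[0.012,0,0,0,0,0],[0.014,0,0,0,0,0],[0.016,0,0,0,0,0]]' >/dev/null; python3 -c "
from h import *
where();tab()"
```

```text
t 5.8 along -0.1134 across 0.0015 z 0.1153 F along/across/z -1.84 -0.23 -0.18 xang 99.44 j [-0.46  0.34 -0.21  1.02 -0.    0.95]
t 6.6 along -0.0991 across 0.0016 z 0.1153 F along/across/z -5.15 -1.1 -1.94 xang 99.38 j [-0.44  0.33 -0.23  1.02 -0.    0.97]
tab side 60 62 -0.0812 -0.0809
```

The tab's centre reads -0.085 with 5 N on it, so it is in the first notch and agrees with the vision. The last notch should then fall at TCP along of about -0.0145. Pushing slowly out of the first notch.

```bash
python3 -m creep '[[0.001,0,0,0,0,0],[0.002,0,0,0,0,0],[0.003,0,0,0,0,0],[0.004,0,0,0,0,0],[0.005,0,0,0,0,0],[0.006,0,0,0,0,0],[0.007,0,0,0,0,0],[0.008,0,0,0,0,0]]' >/dev/null; python3 -c "
from h import *
where()"
python3 -m creep '[[0.001,0,0,0,0,0],[0.002,0,0,0,0,0],[0.003,0,0,0,0,0],[0.004,0,0,0,0,0],[0.005,0,0,0,0,0],[0.006,0,0,0,0,0],[0.007,0,0,0,0,0],[0.008,0,0,0,0,0]]' >/dev/null; python3 -c "
from h import *
where();tab()"
```

```text
t 7.45 along -0.0893 across 0.0016 z 0.1153 F along/across/z -2.69 -0.61 -0.94 xang 99.45 j [-0.42  0.32 -0.24  1.01  0.    0.98]
t 8.25 along -0.0814 across 0.0016 z 0.1153 F along/across/z -2.49 -0.04 -0.25 xang 99.44 j [-0.41  0.32 -0.24  1.01 -0.    0.99]
tab side 62 63 -0.0631 -0.0624
```

```bash
python3 -m creep '[[0.002,0,0,0,0,0],[0.004,0,0,0,0,0],[0.006,0,0,0,0,0],[0.008,0,0,0,0,0],[0.01,0,0,0,0,0],[0.012,0,0,0,0,0],[0.014,0,0,0,0,0],[0.016,0,0,0,0,0]]' >/dev/null; python3 -c "
from h import *
where()"
python3 -m creep '[[0.002,0,0,0,0,0],[0.004,0,0,0,0,0],[0.006,0,0,0,0,0],[0.008,0,0,0,0,0],[0.01,0,0,0,0,0],[0.012,0,0,0,0,0],[0.014,0,0,0,0,0],[0.016,0,0,0,0,0]]' >/dev/null; python3 -c "
from h import *
where()"
python3 -m creep '[[0.002,0,0,0,0,0],[0.004,0,0,0,0,0],[0.006,0,0,0,0,0],[0.008,0,0,0,0,0],[0.01,0,0,0,0,0],[0.012,0,0,0,0,0],[0.014,0,0,0,0,0],[0.016,0,0,0,0,0]]' >/dev/null; python3 -c "
from h import *
where();tab()"
```

```text
t 9.1 along -0.0653 across 0.0017 z 0.1153 F along/across/z -0.71 0.77 -1.06 xang 99.44 j [-0.39  0.3  -0.26  1.01 -0.    1.02]
t 9.9 along -0.0494 across 0.0018 z 0.1153 F along/across/z -2.26 -0.35 0.43 xang 99.44 j [-0.36  0.29 -0.28  1.   -0.    1.04]
t 10.7 along -0.0334 across 0.0018 z 0.1153 F along/across/z -2.23 -0.74 0.22 xang 99.43 j [-0.33  0.28 -0.29  1.   -0.    1.07]
tab side 62 64 -0.0143 -0.0138
```

```bash
python3 -m creep '[[0.001,0,0,0,0,0],[0.002,0,0,0,0,0],[0.003,0,0,0,0,0],[0.004,0,0,0,0,0],[0.005,0,0,0,0,0],[0.006,0,0,0,0,0],[0.007,0,0,0,0,0],[0.008,0,0,0,0,0]]' >/dev/null; python3 -c "
from h import *
where();tab()"
python3 -m creep '[[0.0005,0,0,0,0,0],[0.001,0,0,0,0,0],[0.0015,0,0,0,0,0],[0.002,0,0,0,0,0],[0.0025,0,0,0,0,0],[0.003,0,0,0,0,0],[0.0035,0,0,0,0,0],[0.004,0,0,0,0,0]]' >/dev/null; python3 -c "
from h import *
where();tab()"
```

```text
t 11.55 along -0.0254 across 0.0018 z 0.1153 F along/across/z -1.36 -0.09 0.2 xang 99.44 j [-0.32  0.28 -0.3   1.    0.    1.08]
tab side 61 63 -0.0058 -0.0067
t 12.4 along -0.0214 across 0.0019 z 0.1153 F along/across/z 0.24 -0.37 0.34 xang 99.44 j [-0.31  0.28 -0.3   1.    0.    1.09]
tab side 61 64 0.0011 0.0014
```

```bash
python3 -c "
from h import *
for i in range(6): tab(); where()"
```

```text
tab side 67 68 0.0015 0.0019
t 12.5 along -0.0214 across 0.0019 z 0.1153 F along/across/z 0.15 1.01 0.75 xang 99.44 j [-0.31  0.28 -0.3   1.    0.    1.09]
tab side 70 63 0.001 0.002
t 12.55 along -0.0214 across 0.0019 z 0.1153 F along/across/z -0.13 -0.87 -0.92 xang 99.44 j [-0.31  0.28 -0.3   1.    0.    1.09]
tab side 64 66 0.0016 0.0018
t 12.6 along -0.0215 across 0.0019 z 0.1153 F along/across/z -0.7 -0.08 0.17 xang 99.44 j [-0.31  0.28 -0.3   1.   -0.    1.09]
tab side 66 64 0.0018 0.0021
t 12.65 along -0.0215 across 0.0019 z 0.1153 F along/across/z 0.62 0.79 -0.58 xang 99.44 j [-0.31  0.28 -0.3   1.   -0.    1.09]
tab side 68 66 0.0017 0.0023
t 12.7 along -0.0215 across 0.0019 z 0.1153 F along/across/z 0.07 0.24 0.42 xang 99.43 j [-0.31  0.28 -0.3   1.   -0.    1.09]
tab side 68 66 0.0018 0.0016
t 12.75 along -0.0215 across 0.0019 z 0.1153 F along/across/z -0.34 0.32 0.03 xang 99.44 j [-0.31  0.28 -0.3   1.   -0.    1.09]
```

The force has dropped to zero and the tab jumped about 4 mm ahead of the fingers, so it has dropped into the notch. I'll nudge it lightly, well under the 7 N release force, to confirm the force rises again.

```bash
python3 -m creep '[[0.001,0,0,0,0,0],[0.002,0,0,0,0,0],[0.003,0,0,0,0,0],[0.0035,0,0,0,0,0],[0.004,0,0,0,0,0],[0.0045,0,0,0,0,0],[0.005,0,0,0,0,0],[0.005,0,0,0,0,0]]' >/dev/null; python3 -c "
from h import *
where();tab();where();tab();where()"
```

```text
t 13.55 along -0.0169 across 0.0019 z 0.1153 F along/across/z -2.98 -0.1 -0.27 xang 99.42 j [-0.31  0.27 -0.3   0.99 -0.    1.1 ]
tab side 68 65 0.0018 0.0024
t 13.6 along -0.0169 across 0.0019 z 0.1153 F along/across/z -1.68 -0.16 -0.11 xang 99.42 j [-0.31  0.27 -0.3   0.99 -0.    1.1 ]
tab side 66 66 0.0019 0.0023
t 13.65 along -0.0169 across 0.002 z 0.1153 F along/across/z -2.16 -0.86 -1.42 xang 99.42 j [-0.31  0.27 -0.3   0.99 -0.    1.1 ]
```

```bash
python3 -m creep '[[0.0003,0,0,0,0,0],[0.0006,0,0,0,0,0],[0.0009,0,0,0,0,0],[0.0012,0,0,0,0,0],[0.0015,0,0,0,0,0],[0.0015,0,0,0,0,0],[0.0015,0,0,0,0,0],[0.0015,0,0,0,0,0]]' >/dev/null; python3 -c "
from h import *
where();tab();where();tab();where()"
```

```text
t 14.45 along -0.016 across 0.002 z 0.1154 F along/across/z -6.95 -0.13 -1.05 xang 99.4 j [-0.3   0.27 -0.3   0.99 -0.    1.1 ]
tab side 65 67 0.0025 0.0028
t 14.5 along -0.016 across 0.002 z 0.1154 F along/across/z -6.14 -0.6 -1.08 xang 99.4 j [-0.3   0.27 -0.3   0.99 -0.    1.1 ]
tab side 66 68 0.0029 0.0028
t 14.55 along -0.0159 across 0.002 z 0.1153 F along/across/z -6.59 -0.95 -1.66 xang 99.4 j [-0.3   0.27 -0.3   0.99 -0.    1.1 ]
```

The force rises to 6.5 N with under 1 mm of movement, so it is firmly in the notch. Backing off along the rail, then up.

```bash
python3 -m creep '[[-0.002,0,0,0,0,0],[-0.006,0,0,0,0,0],[-0.012,0,0,0,0,0],[-0.02,0,0,0,0,0],[-0.03,0,0,0,0,0],[-0.04,0,0,0,0,0],[-0.05,0,0,0,0,0],[-0.055,0,0,0,0,0]]' >/dev/null; python3 -m creep '[[0,0,-0.01,0,0,0],[0,0,-0.03,0,0,0],[-0.01,0,-0.05,0,0,0],[-0.02,0,-0.07,0,0,0],[-0.03,0,-0.09,0,0,0],[-0.04,0,-0.1,0,0,0],[-0.05,0,-0.11,0,0,0],[-0.05,0,-0.11,0,0,0]]'; python3 -c "
from h import *
where();tab();tab();im=tab()
_,_,W=cloud('side');al=(W[...,:2]-LAST)@d; ac=(W[...,:2]-LAST)@n; s=(abs(al)<.01)&(abs(ac)<.03)&(W[...,2]<.2);print('tab top z',np.percentile(W[s][:,2],98), 'before', np.percentile(np.load('side0.npz')['w'][156:160,352:366,2],[50,95]))
t,_=env.read_camera('top')
o=np.vstack([cv2.resize(im[130:280,230:430],(400,300)),cv2.resize(t[130:280,260:460],(400,300))]); cv2.imwrite('pics/end.png',o)"
```

```text
clock: 16.15
tcp_pos: [0.5318, -0.1815, 0.2275]
orientation: [0.002, 0.647, 0.763, 0.0]
wrist_force: [0.6, 0.4, 0.6]
finger_gap: 0.0004
t 16.15 along -0.1212 across 0.0023 z 0.2275 F along/across/z 0.26 0.6 0.62 xang 99.38 j [-0.47  0.29 -0.    1.28 -0.    0.94]
tab side 68 64 0.0014 0.0023
tab side 67 65 0.0022 0.0021
tab side 65 63 0.0015 0.0024
tab top z 0.1675726830750841 before [0.16417423 0.16846035]
```

View pics/end.png

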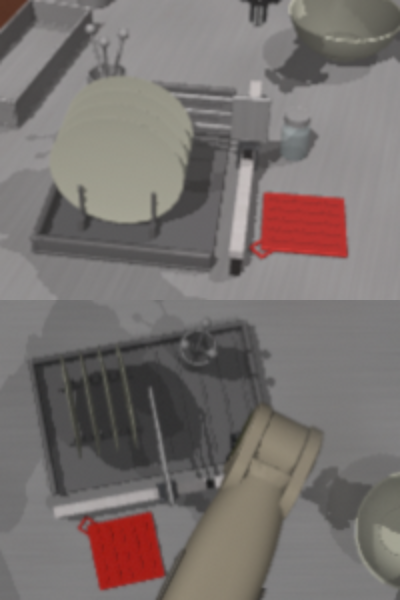

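The side half of the picture shows the tab upright at (250,120), short of the plates and covering the last notch. The top half shows the first notch gap visible again at (212,484), the plates unmoved and the hand clear. Handing in.

```bash
python3 -c "
from workcell import env
print(env.hand_in())"
```

```text
the job is handed in; nothing more can be done
None
```

I pushed the stop along the rail with the closed fingertips, through the first notch and into the last one, then backed the hand off and up and handed the job in at about 16.5 s. No verdict came back.

**Seating:**
- At the last notch the push force fell to about 0 N and the tab jumped about 4 mm ahead of the fingers.
- A light test push then met 6–7 N with under 1 mm of movement, and the tab sprang back when I let go.
- 6–7 N was the highest force I read, and only at the ends of moves; the release force is about 7 N and the limit 25 N.

**After backing off:**
- The tab's front face reads about +2 mm along the rail from my notch measurement. Its centre is therefore about 2 mm short of that point, inside the 4 mm allowed.
- The two notches measured 83.4 mm apart against the stated 85 mm, so most of that 2 mm is probably measurement error.
- The tab's top is at the same height as before (0.168 m), so the stop was not lifted. The wrist force is about zero.
- In the last picture the plates and the other things in view look undisturbed. I judged this by eye and did not measure it; the colander is outside that picture.

The roller drop could not be read directly; I inferred it from the force and the jump.

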